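Test-run the laundry carousel and shadow its knob

TASK

The loaded laundry carousel has just been put back on its bearing and needs a test run. Push it by its knob, either way round, so that it coasts by itself at about one turn in six seconds, and take your hand right away from the knob (more than 10 cm); then go after the knob with the open fingers and stay with it, fingertips around it or no more than 2 cm above it and centred on it to within about 2 cm, without touching anything for 5 seconds while the carousel still turns at a turn in twelve seconds or faster. Finally close the fingers on the knob, bring the carousel to a standstill and finish holding it by the knob, with the jar, tin and flask still standing on the tray; never let it coast faster than a turn in three seconds.

Things in the scene. Friction and masses are not known exactly. Their poses are not given: they have to be found in the camera images.
- foot: round dark steel foot of the carousel, 170 mm wide, fixed on the counter; its origin is on the counter surface, on the carousel's vertical turning axis. Above it the white round tray, 280 mm across, turns freely without end on a low-friction bearing; the tray's floor is 28 mm above the counter, its rim reaches 42 mm above the counter
- carousel (a joint): angle of the carousel tray (rad), growing anticlockwise seen from above, unlimited; at 0 the knob lies in +x direction from the axis. Nominal moment of inertia with its load 0.020 kg m2 (hidden load and tray masses vary it by about 35 %), bearing friction 0.0005 N m plus 0.0006 N m per rad/s, so that a free tray loses roughly 0.03 to 0.08 rad/s each second; no spring
- knob (a point): centre of the plain wooden upright cylindrical grab knob, 32 mm in diameter and 40 mm tall, on a 12 mm steel post that stands on the tray 110 mm from the turning axis. The centre is 130 mm above the counter (knob from 110 to 150 mm). The knob is fixed on the tray and goes round with it
- jar: loose glass jar with steel lid standing on the tray, 64 mm wide, 72 mm tall (top 100 mm above the counter), 0.22 kg; origin at the centre of its underside, z axis up
- tin: loose tin with a paper label standing on the tray, 68 mm wide, 66 mm tall, 0.20 kg; origin at the centre of its underside, z axis up
- flask: loose white plastic flask standing on the tray, 44 mm wide, 74 mm tall, 0.10 kg; origin at the centre of its underside, z axis up
Mind the look-alikes: they are no part of the job. Leave any red or yellow look-alike of the flask alone.

How it is judged (in metres and radians):
On the way, in this order (a step that is already met when the one before it is completed fails the run):
1. the carousel coasts by itself faster than 0.6 rad/s, the tool more than 100 mm from the knob's centre ((velocity of joint carousel above 0.6 rad/s or velocity of joint carousel below -0.6 rad/s) and distance between the grasp point and knob above 0.1 m), for 0.1 s.
2. for 5 s the TCP stays within 25 mm sideways of the knob's axis and less than 75 mm above its centre, the fingers touch nothing, and the carousel turns faster than 0.5 rad/s ((velocity of joint carousel above 0.5 rad/s or velocity of joint carousel below -0.5 rad/s) and horizontal distance between the grasp point and knob below 0.025 m and z of the grasp point in the frame of knob below 0.075 m and contact force between the fingers and anything else below 0.2 N and contact force between the arm and carousel below 0.2 N), for 5 s.
At the end, for the whole second after the job is handed in: the gripper holds the knob between its fingers (TCP within 20 mm of the knob's axis, at most 30 mm above its centre, more than 3 N on it), the carousel stands still (under 0.06 rad/s), and jar, tin and flask stand upright (within 0.15 rad) on the tray's floor; the program finishes while holding (velocity of joint carousel between -0.06 and 0.06 rad/s and horizontal distance between the grasp point and knob below 0.02 m and z of the grasp point in the frame of knob below 0.03 m and contact force between the fingers and carousel above 3 N and angle between each of jar, tin, flask's own z axis and vertical below 0.15 rad and horizontal distance between each of jar, tin, flask and foot below 0.12 m and height (world z) of jar between 0.022 and 0.036 m and height (world z) of tin between 0.022 and 0.036 m and height (world z) of flask between 0.022 and 0.036 m); the arm keeps its last pose, push and grip.
It fails at once if the carousel coasts faster than 2.1 rad/s (a turn in three seconds) with the tool over 60 mm from the knob's centre (distance between the grasp point and knob above 0.06 m and (velocity of joint carousel above 2.1 rad/s or velocity of joint carousel below -2.1 rad/s)).
It fails at once if the jar, tin or flask tips over (angle between any of jar, tin, flask's own z axis and vertical above 0.5 rad).
It also fails if it takes over 48 s, if anything falls off the work surface, if the arm or the gripper's body presses on something with over 40 N, if the wrist force passes 120 N, or if a joint passes its speed limit or range.

ROBOT

A 6-joint arm with a two-finger parallel gripper is mounted at the origin on the work surface. World frame = base frame: x ahead of the robot, y to its left, z up, the work surface at z = 0. Lengths are in mm, angles in degrees, forces in N, time in s.
With the tool pointing down it reaches from about 300 to 850 mm from the base axis. Payload 4.2 kg.
Tool frame: the origin (TCP) lies between the finger pads, 19 mm behind the fingertips; this is the grasp point; z points along the fingers, y is the line along which they close (so a half turn about z gives the same grasp; the last joint's range is limited). The gripper opens to 91 mm and grips with 3 to 60 N. Pads are 32 mm wide; open, the fingers measure 118 mm over their backs; the gripper's body (76 mm by 178 mm) begins 60 mm behind the grasp point.
Start: joints at [72.422, 18.312, 89.639, -0, 72.044, -1.146], TCP at [162.66, 551.528, 232.776] pointing down, gripper open.
Joint ranges: [-177.97, 177.97], [-48.28, 115.42], [12.27, 149.76], [-77.06, 257.06], [2.81, 150.46], [-146.56, 146.56]. Speed limits (degrees/s): [147.25, 147.25, 180, 180, 180, 180].

INTERFACE

Orientations are given as [roll, pitch, yaw] about the fixed x, y, z axes, in that order (R = Rz(yaw) Ry(pitch) Rx(roll)).
In Python, from workcell import env, grab_frame gives the robot as it stands. The module is installed in compiled form; this text tells all that it offers.
- The arm moves only by the tool move_arm, never from a script. Its argument "plan" is a list of rows, each an object of numbers: "tx", "ty", "tz": the shift along the tool's x, y, z in cm; "wx", "wy", "wz": the turn, a rotation vector about the tool's x, y, z in rad. In form: [{"tx": .., "ty": .., "tz": .., "wx": .., "wy": .., "wz": ..}, ...]. A call has 1 to 12 rows; each row shifts and turns the commanded pose from where the row before left it, along the tool's axes as they then stand; what a row does not reach is not made up. A row lasts 1/12 s, in which the tool goes at most 41.7 mm and 7.16 degrees, less where a joint would pass 70% of its speed; a pose out of reach is approached as far as the arm can. A call is refused whole if a number of a shift passes 4.17 or a number of a turn 0.125, either way. A call with a gripper value outside its range is refused whole. "gripper" is the finger opening in cm, from 0 to 9.12, set as the call begins (left out, the last holds). The fingers move at their own pace and stop on an object; "force" is the grip in N (left out, the last holds). Time passes only in rows, so rows that do not move let the fingers close. It gives the time, the measured TCP pose, the force, the opening and the grip force at its end, in the units of the state.
- env.state(): the state, without advancing time (a new reading comes with each control period).
- grab_frame(name): name is "side" or "top" or "wrist"; returns a dict with "color" (400x640x3 uint8, red, green, blue), "vfov" (degrees; the focal length in pixels is half the picture's height over the tangent of half this angle, whatever the lens; pixels are square), "cx", "cy" (the principal point, pixels), "view" (4x4, takes a point from world to camera coordinates). Camera axes: x right, y up, looking along -z (the intrinsics and any distortion apply to the point x, -y, -z); pixel columns grow to the right and rows downward; lengths in mm; the calibration is good to about 2 mm. A picture is of the moment at which its call begins. There is no depth.
- env.job_done(): hands the job in; it is judged then, once.
The state is a dict: "time_s": time; "qpos": joint angles; "qvel": joint speeds; "effort": joint torques, N m; "ee_pos": TCP position; "ee_rot": TCP orientation; "force": force on the tool from outside, world axes, zero at the start; "torque": the same for the moment, N m; "gripper_width": finger opening in mm; "gripper_force": force on a finger pad.
Only numpy, scipy, OpenCV 4.12 (cv2) and the standard library are available. Lean on these libraries where they do the work, as an engineer would, in place of code of your own. Each camera call takes 0.05 s, during which the arm holds its last target. There are 200 camera calls.

## Working session

There is one attempt and no reset: what is moved stays moved. The work goes in short steps, Python scripts to look and compute and a tool call to move; the robot and the scene stay as the last step left them, time stands still between calls to the robot, and variables do not carry over. Pictures are saved under pics/ and viewed, at most 10 in all, crops included, and the job is handed in when it is done.

Besides the shell and the picture viewer there is one more tool, called after ">>>" as a command line: name --argument value ..., lists and objects as JSON in quotes. move_arm: Moves the arm, as the interface text tells. Its arguments: {"type":"object","properties":{"plan":{"type":"array","items":{"type":"object","properties":{"tx":{"type":"number"},"ty":{"type":"number"},"tz":{"type":"number"},"wx":{"type":"number"},"wy":{"type":"number"},"wz":{"type":"number"}}}},"gripper":{"type":"number"},"force":{"type":"number"}},"required":["plan"]}

```bash
mkdir -p pics; ls; cat > h.py <<'E'
import numpy as np, cv2
from workcell import env, grab_frame
def save(n,f): cv2.imwrite(f'pics/{f}.png',cv2.cvtColor(n['color'],cv2.COLOR_RGB2BGR))
def K(n):
    f=200/np.tan(np.radians(n['vfov'])/2); return f
def ray(n,u,v):
    f=K(n); V=n['view']; R=V[:3,:3]; o=-R.T@V[:3,3]
    d=R.T@np.array([(u-n['cx'])/f,-(v-n['cy'])/f,-1.]); return o,d
def onz(n,u,v,z):
    o,d=ray(n,u,v); return o+d*(z-o[2])/d[2]
def proj(n,p):
    f=K(n); c=n['view'][:3,:3]@np.array(p,float)+n['view'][:3,3]
    return n['cx']+f*c[0]/-c[2], n['cy']-f*c[1]/-c[2]
def tri(n1,p1,n2,p2):
    o1,d1=ray(n1,*p1);o2,d2=ray(n2,*p2)
    t=np.linalg.lstsq(np.stack([d1,-d2],1),o2-o1,rcond=None)[0]
    a=o1+t[0]*d1;b=o2+t[1]*d2; return (a+b)/2,np.linalg.norm(a-b)
E
python3 - <<'E'
from h import *
print(env.state())
for c in ('top','side'):
    n=grab_frame(c); save(n,c+'0'); print({k:(v if k!='view' else np.round(v,3).tolist()) for k,v in n.items() if k!='color'})
E
```

```text
pics
{'time_s': 0.0, 'qpos': array([ 7.24210665e+01,  1.83516364e+01,  8.97064385e+01,  1.15655328e-04,
        7.20449669e+01, -1.14688872e+00]), 'qvel': array([-0.03164831, -0.06852309, -0.01128865,  0.00722302, -0.03563467,
        0.02063141]), 'effort': array([-5.27826614e-04, -4.12468350e+01, -2.31968290e+01,  7.26736570e-02,
        4.59161145e-02, -1.42457034e-04]), 'ee_pos': array([162.51802957, 551.05511129, 231.92009368]), 'ee_rot': array([-1.79896981e+02, -2.17238209e-03,  1.63567917e+02]), 'force': array([ 0.1484272 ,  0.25822341, -0.08742502]), 'torque': array([-0.0531898 , -0.03967161, -0.06713938]), 'gripper_force': 0.0, 'gripper_width': 91.16195870945185}
{'vfov': 51.641123049287636, 'cx': 318.1566363433192, 'cy': 194.28818776007458, 'view': [[-0.03, -0.999, 0.015, -50.082], [0.996, -0.029, 0.079, -533.118], [-0.078, 0.018, 0.997, -830.86], [0.0, 0.0, 0.0, 1.0]]}
{'vfov': 50.181429636685095, 'cx': 312.7122837897418, 'cy': 207.08399596627373, 'view': [[-0.886, -0.463, 0.006, 437.353], [0.303, -0.57, 0.764, -274.706], [-0.35, 0.679, 0.645, -620.607], [0.0, 0.0, 0.0, 1.0]]}
```

View pics/top0.png

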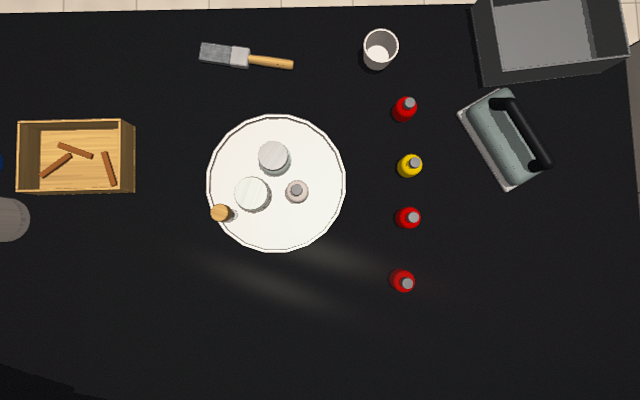

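View pics/side0.png

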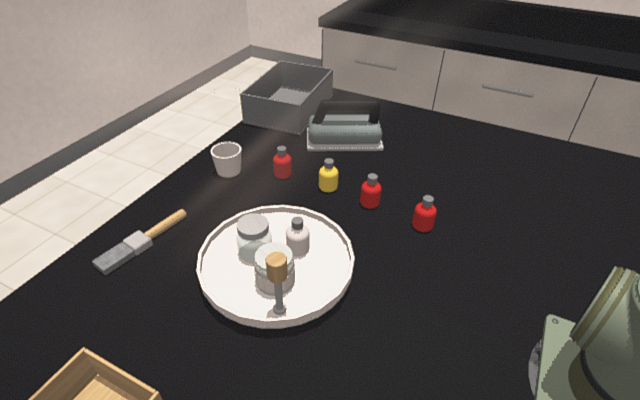

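The top view shows the tray centred near (276,183), the knob at (221,213), the tin at (252,194), the jar at (274,157) and the white flask at (297,191). The red and yellow flasks at x≈405 are look-alikes standing off the tray. In the side view the knob is at (277,267), in front of the tin.

```bash
cat >> h.py <<'E'
def knob(n,lo=(8,90,90),hi=(22,255,255),box=None):
    hsv=cv2.cvtColor(n['color'],cv2.COLOR_RGB2HSV); m=cv2.inRange(hsv,lo,hi)
    if box: k=np.zeros_like(m);x0,x1,y0,y1=box;k[y0:y1,x0:x1]=255;m&=k
    c,_=cv2.findContours(m,cv2.RETR_EXTERNAL,cv2.CHAIN_APPROX_NONE)
    return max(c,key=cv2.contourArea) if c else None
E
python3 - <<'E'
from h import *
t=grab_frame('top');s=grab_frame('side');w=grab_frame('wrist');save(w,'wrist0')
ct=knob(t,box=(190,360,100,265)); cs=knob(s,box=(195,360,200,330))
for c in(ct,cs): print(cv2.contourArea(c),cv2.boundingRect(c),cv2.minEnclosingCircle(c))
mt=cv2.moments(ct);ms=cv2.moments(cs)
pt=(mt['m10']/mt['m00'],mt['m01']/mt['m00']);ps=(ms['m10']/ms['m00'],ms['m01']/ms['m00'])
print(pt,ps,tri(t,pt,s,ps))
# tray: fit ellipse of the white rim in top, and side
for n,b in((t,(195,358,105,260)),(s,(190,362,200,330))):
    g=cv2.cvtColor(n['color'],cv2.COLOR_RGB2HSV);m=cv2.inRange(g,(0,0,110),(180,80,255))
    k=np.zeros_like(m);k[b[2]:b[3],b[0]:b[1]]=255;m&=k
    c,_=cv2.findContours(m,0,cv2.CHAIN_APPROX_NONE);c=max(c,key=cv2.contourArea)
    h=cv2.convexHull(c); P=np.array([onz(n,*p[0],42)[:2] for p in h])
    A=np.c_[2*P,np.ones(len(P))];x=np.linalg.lstsq(A,(P**2).sum(1),rcond=None)[0]
    r=np.sqrt(x[2]+x[0]**2+x[1]**2);print('tray z42',x[:2],r,np.std(np.hypot(*(P-x[:2]).T)), cv2.fitEllipse(h))
for z in(130,150): print(z,onz(t,*pt,z),onz(s,*ps,z))
wv=w['view'];print('wristcam',-wv[:3,:3].T@wv[:3,3],wv[:3,:3])
E
```

```text
240.0 (210, 204, 22, 17) ((220.42465209960938, 212.0821990966797), 10.63067626953125)
497.5 (266, 252, 21, 31) ((276.5, 267.0), 15.207006454467773)
(219.2409722222222, 212.0534722222222) (276.32797319932996, 266.83450586264655) (array([496.02391272, 113.29822399, 131.6479354 ]), np.float64(0.15341640548939547))
tray z42 [557.28848457  19.39929513] 141.32495053556457 0.43326360734618474 ((275.4633483886719, 182.83189392089844), (139.3726043701172, 140.85458374023438), 65.2674789428711)
tray z42 [555.7769198   26.17094794] 145.04898485196114 2.903794308732967 ((274.8268127441406, 265.6639709472656), (123.74745178222656, 158.4901123046875), 84.02592468261719)
130 [496.16297498 113.69932021 130.        ] [496.78959343 112.04766208 130.        ]
150 [495.31117024 109.26068357 150.        ] [486.60296693 126.9159405  150.        ]
wristcam [ 80.84646224 574.12496939 384.37369055] [[ 0.28353413  0.9589612  -0.00134654]
 [-0.91562586  0.27030337 -0.29759936]
 [-0.28502226  0.0856125   0.9546899 ]]
```

```bash
python3 -c "
import cv2
t=cv2.imread('pics/top0.png')[100:265,190:430];s=cv2.imread('pics/side0.png')[135:335,190:450]
t=cv2.resize(t,(400,275));s=cv2.resize(s,(390,300))
import numpy as np
o=np.zeros((300,800,3),np.uint8);o[:275,:400]=t;o[:,400:790]=s;cv2.imwrite('pics/crop0.png',o)"
```

```text
(no output)
```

View pics/crop0.png

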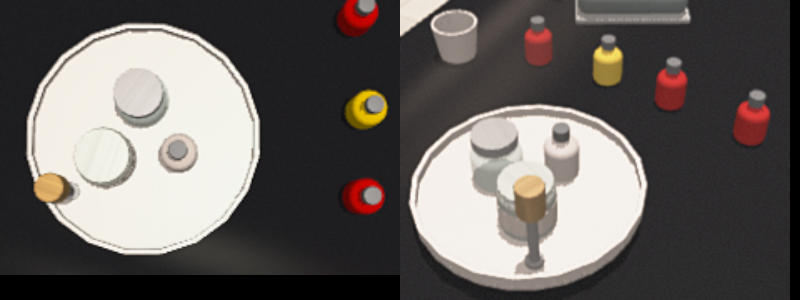

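View pics/wrist0.png

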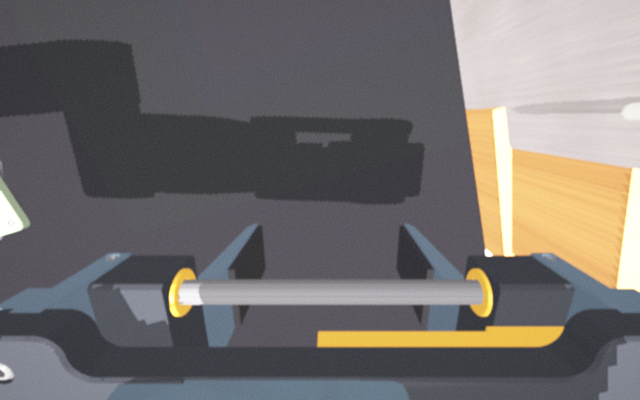

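The crop confirms that the only wooden knob on a post is at (496,113,131). That is 112 mm from the axis at (557,19), against the 110 mm given. The white flask is on the tray and the red and yellow ones are well clear of it. The wrist view only shows the empty counter. I'll write a planner that turns world waypoints into tool rows.

```bash
cat >> h.py <<'E'
import json
def rows(p,yaw,T,nd=2):
    """p,yaw: commanded start (mm,deg); T: list of (x,y,z,yaw) per row"""
    p=np.array(p,float);out=[]
    for x,y,z,w in T:
        a=np.radians(yaw);R=np.array([[np.cos(a),np.sin(a),0],[np.sin(a),-np.cos(a),0],[0,0,-1]])
        d=np.round(R.T@(np.array([x,y,z])-p)/10,nd); wz=round(-np.radians(w-yaw),3)
        p=p+R@d*10; yaw-=np.degrees(wz)
        out.append(dict(tx=float(d[0]),ty=float(d[1]),tz=float(d[2]),wz=float(wz)))
    print(json.dumps([{k:v for k,v in r.items() if v} for r in out]).replace(' ',''));print('end',p.round(2),round(yaw,3))
    return p,yaw
E
python3 - <<'E'
from h import *
s=env.state();print(s['ee_pos'],s['ee_rot'])
p0=np.array([162.66,551.53,232.78]);p1=np.array([496.3,113.2,225.])
y0=163.568
T=[(*(p0+(p1-p0)*(i/16)),y0+(123-y0)*min(1,i/8)) for i in range(1,17)]
rows(p0,y0,T)
E
```

```text
[162.60633024 551.32994233 232.35695201] [-1.79955391e+02 -1.04862396e-03  1.63566294e+02]
[{"tx":-2.78,"ty":-2.04,"tz":0.05,"wz":0.089},{"tx":-2.94,"ty":-1.78,"tz":0.05,"wz":0.088},{"tx":-3.09,"ty":-1.52,"tz":0.05,"wz":0.089},{"tx":-3.21,"ty":-1.24,"tz":0.04,"wz":0.088},{"tx":-3.31,"ty":-0.94,"tz":0.05,"wz":0.089},{"tx":-3.38,"ty":-0.66,"tz":0.05,"wz":0.088},{"tx":-3.43,"ty":-0.35,"tz":0.05,"wz":0.089},{"tx":-3.44,"ty":-0.04,"tz":0.05,"wz":0.088},{"tx":-3.43,"ty":0.25,"tz":0.05},{"tx":-3.44,"ty":0.26,"tz":0.05},{"tx":-3.43,"ty":0.26,"tz":0.04},{"tx":-3.43,"ty":0.25,"tz":0.05},{"tx":-3.44,"ty":0.26,"tz":0.05},{"tx":-3.43,"ty":0.26,"tz":0.05},{"tx":-3.43,"ty":0.25,"tz":0.05},{"tx":-3.44,"ty":0.26,"tz":0.05}]
end [496.32 113.18 224.98] 123.003
```

>>> move_arm --plan '[{"tx":-2.78,"ty":-2.04,"tz":0.05,"wz":0.089},{"tx":-2.94,"ty":-1.78,"tz":0.05,"wz":0.088},{"tx":-3.09,"ty":-1.52,"tz":0.05,"wz":0.089},{"tx":-3.21,"ty":-1.24,"tz":0.04,"wz":0.088},{"tx":-3.31,"ty":-0.94,"tz":0.05,"wz":0.089},{"tx":-3.38,"ty":-0.66,"tz":0.05,"wz":0.088},{"tx":-3.43,"ty":-0.35,"tz":0.05,"wz":0.089},{"tx":-3.44,"ty":-0.04,"tz":0.05,"wz":0.088},{"tx":-3.43,"ty":0.25,"tz":0.05},{"tx":-3.44,"ty":0.26,"tz":0.05},{"tx":-3.43,"ty":0.26,"tz":0.04},{"tx":-3.43,"ty":0.25,"tz":0.05}]'

```text
schema error: expected keys tx, ty, tz, wx, wy, wz
```

>>> move_arm --plan '[{"tx":-3.44,"ty":0.26,"tz":0.05},{"tx":-3.43,"ty":0.26,"tz":0.05},{"tx":-3.43,"ty":0.25,"tz":0.05},{"tx":-3.44,"ty":0.26,"tz":0.05},{},{}]'

```text
schema error: expected keys tx, ty, tz, wx, wy, wz
```

```bash
python3 - <<'E'
from h import *
w=grab_frame('wrist');save(w,'wrist1')
s=env.state();print(s['time_s'],s['ee_pos'],s['ee_rot'],s['qpos'])
print(proj(w,(496.2,113.3,150)),proj(w,(496.2,113.3,110)))
c=knob(w)
print(cv2.boundingRect(c),cv2.contourArea(c),cv2.minEnclosingCircle(c))
E
```

```text
0.3 [162.62236118 551.36273217 232.45913677] [-1.79965334e+02  5.32776801e-04  1.63566714e+02] [ 7.24211497e+01  1.83276569e+01  8.96623884e+01 -1.28849431e-03
  7.20446036e+01 -1.14516685e+00]
(np.float64(96.62468661359767), np.float64(517.2970960543165)) (np.float64(117.92691061475341), np.float64(480.90795484775776))
(465, 109, 167, 180) 14918.0 ((540.5, 199.0), 116.71021270751953)
```

View pics/wrist1.png

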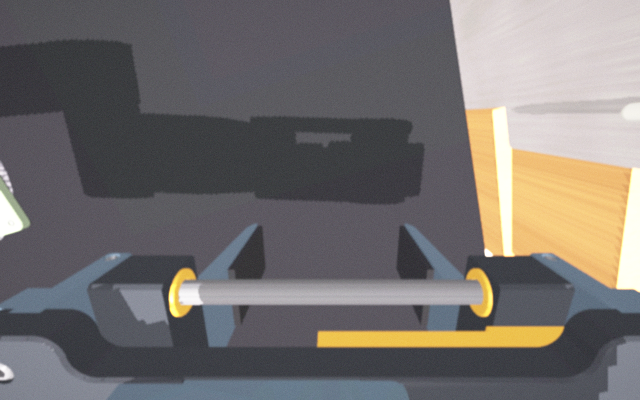

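The rows need all six keys and the calls were refused, so nothing has moved; the picture still shows the start view.

>>> move_arm --plan '[{"tx":-2.78,"ty":-2.04,"tz":0.05,"wx":0,"wy":0,"wz":0.089},{"tx":-2.94,"ty":-1.78,"tz":0.05,"wx":0,"wy":0,"wz":0.088},{"tx":-3.09,"ty":-1.52,"tz":0.05,"wx":0,"wy":0,"wz":0.089},{"tx":-3.21,"ty":-1.24,"tz":0.04,"wx":0,"wy":0,"wz":0.088},{"tx":-3.31,"ty":-0.94,"tz":0.05,"wx":0,"wy":0,"wz":0.089},{"tx":-3.38,"ty":-0.66,"tz":0.05,"wx":0,"wy":0,"wz":0.088},{"tx":-3.43,"ty":-0.35,"tz":0.05,"wx":0,"wy":0,"wz":0.089},{"tx":-3.44,"ty":-0.04,"tz":0.05,"wx":0,"wy":0,"wz":0.088},{"tx":-3.43,"ty":0.25,"tz":0.05,"wx":0,"wy":0,"wz":0},{"tx":-3.44,"ty":0.26,"tz":0.05,"wx":0,"wy":0,"wz":0},{"tx":-3.43,"ty":0.26,"tz":0.04,"wx":0,"wy":0,"wz":0},{"tx":-3.43,"ty":0.25,"tz":0.05,"wx":0,"wy":0,"wz":0}]'

```text
time_s: 1.3
ee_pos: [413.6, 221.3, 227.1]
ee_rot: [180.0, -0.0, 123.0]
force: [-0.2, -0.4, 0.1]
gripper_width: 91.1
gripper_force: 0.0
```

>>> move_arm --plan '[{"tx":-3.44,"ty":0.26,"tz":0.05,"wx":0,"wy":0,"wz":0},{"tx":-3.43,"ty":0.26,"tz":0.05,"wx":0,"wy":0,"wz":0},{"tx":-3.43,"ty":0.25,"tz":0.05,"wx":0,"wy":0,"wz":0},{"tx":-3.44,"ty":0.26,"tz":0.05,"wx":0,"wy":0,"wz":0},{"tx":0,"ty":0,"tz":0,"wx":0,"wy":0,"wz":0},{"tx":0,"ty":0,"tz":0,"wx":0,"wy":0,"wz":0}]'

```text
time_s: 1.8
ee_pos: [496.9, 112.0, 224.6]
ee_rot: [-180.0, -0.0, 122.8]
force: [-0.2, 0.3, -0.0]
gripper_width: 91.2
gripper_force: 0.0
```

```bash
python3 - <<'E'
from h import *
w=grab_frame('wrist');save(w,'wrist2')
s=env.state();print(s['time_s'],s['ee_pos'],s['ee_rot'],s['qpos'])
print(proj(w,(496.2,113.3,150)),proj(w,(496.2,113.3,110)))
c=knob(w)
print(cv2.boundingRect(c),cv2.contourArea(c),cv2.minEnclosingCircle(c))
E
```

```text
1.85 [496.12610056 112.9572499  224.68387211] [-1.79967757e+02 -5.71656899e-02  1.22911985e+02] [ 1.15054867e+01  1.27019440e+01  9.87668560e+01  4.45289501e-02
  6.85820892e+01 -2.14227935e+01]
(np.float64(332.0851050356063), np.float64(216.01915591003572)) (np.float64(331.8690117354881), np.float64(202.53465712371374))
(459, 0, 181, 132) 15997.5 ((551.9315795898438, 40.99522018432617), 96.23687744140625)
```

View pics/wrist2.png

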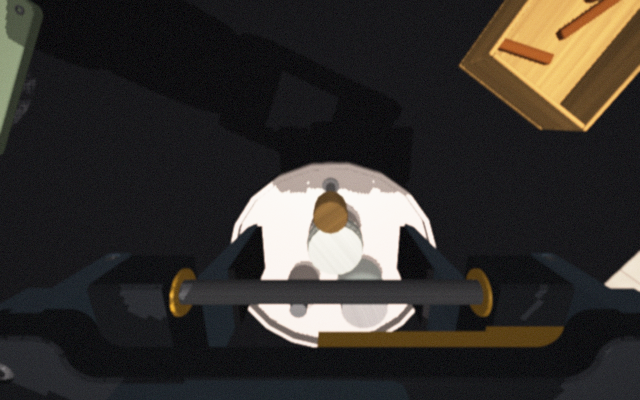

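The wrist view shows the knob top at (331,214), close to the predicted (332,216), so the hand is centred on it. Going down and gripping.

>>> move_arm --plan '[{"tx":0,"ty":0,"tz":3.1,"wx":0,"wy":0,"wz":0},{"tx":0,"ty":0,"tz":3.1,"wx":0,"wy":0,"wz":0},{"tx":0,"ty":0,"tz":3.1,"wx":0,"wy":0,"wz":0}]'

```text
time_s: 2.1
ee_pos: [495.7, 114.6, 131.6]
ee_rot: [179.9, 0.0, 123.1]
force: [0.1, 0.7, 0.6]
gripper_width: 91.3
gripper_force: 0.0
```

>>> move_arm --plan '[{"tx":0,"ty":0,"tz":0,"wx":0,"wy":0,"wz":0},{"tx":0,"ty":0,"tz":0,"wx":0,"wy":0,"wz":0},{"tx":0,"ty":0,"tz":0,"wx":0,"wy":0,"wz":0},{"tx":0,"ty":0,"tz":0,"wx":0,"wy":0,"wz":0},{"tx":0,"ty":0,"tz":0,"wx":0,"wy":0,"wz":0},{"tx":0,"ty":0,"tz":0,"wx":0,"wy":0,"wz":0},{"tx":0,"ty":0,"tz":0,"wx":0,"wy":0,"wz":0}]' --gripper 2.0 --force 8

```text
time_s: 2.68
ee_pos: [496.8, 113.3, 132.9]
ee_rot: [179.9, 0.0, 123.0]
force: [0.8, -0.7, 0.1]
gripper_width: 47.5
gripper_force: 0.0
```

```bash
cat >> h.py <<'E'
def rows(p,yaw,T,nd=2):
    p=np.array(p,float);out=[]
    for x,y,z,w in T:
        a=np.radians(yaw);R=np.array([[np.cos(a),np.sin(a),0],[np.sin(a),-np.cos(a),0],[0,0,-1]])
        d=np.round(R.T@(np.array([x,y,z])-p)/10,nd)+0.; wz=round(-np.radians(w-yaw),3)+0.
        p=p+R@d*10; yaw-=np.degrees(wz)
        out.append('{"tx": %g, "ty": %g, "tz": %g, "wx": 0, "wy": 0, "wz": %g}'%(*d,wz))
    print('['+', '.join(out)+']\nend',p.round(2),round(yaw,3))
    return p,yaw
C=np.array([557.3,19.4])
E
python3 - <<'E'
from h import *
s=env.state();print(s)
p=s['ee_pos'];r=np.hypot(*(p[:2]-C));f0=np.arctan2(*(p[:2]-C)[::-1]);print(r,np.degrees(f0))
w=np.minimum(1,(np.arange(12)+.5)/9)*1.05;f=np.cumsum(w/12)
yw=s['ee_rot'][2];z=p[2]
g=lambda f,z:(*(C+r*np.array([np.cos(f0+f),np.sin(f0+f)])),z,yw+np.degrees(f))
P=rows(p,yw,[g(a,z) for a in f])
f2=f[-1]+np.cumsum([.0875]*9); zz=np.r_[z,z,z,z,z+np.arange(1,6)*32]
rows(*P,[g(a,b) for a,b in zip(f2,zz)])
E
```

```text
{'time_s': 2.6833, 'qpos': array([ 1.15526338e+01,  1.74914497e+01,  1.06663904e+02,  5.80022492e-03,
        5.57345508e+01, -2.14552501e+01]), 'qvel': array([-0.03182899,  0.35283227,  0.29407951,  0.01753566, -0.1011249 ,
       -0.04470494]), 'effort': array([ 5.88126294e-02, -3.70571887e+01, -1.98170024e+01,  5.20786573e-02,
        5.21597557e-02,  7.28427603e-04]), 'ee_pos': array([496.78076087, 113.31137877, 132.90141566]), 'ee_rot': array([1.79895779e+02, 3.58027252e-02, 1.23004590e+02]), 'force': array([ 0.84262057, -0.66417452,  0.06735122]), 'torque': array([-0.16282674,  0.04722115, -0.0225441 ]), 'gripper_force': 0.0, 'gripper_width': 47.532410180571546}
111.72253741832593 122.79891604177631
[{"tx": 0, "ty": -0.05, "tz": 0, "wx": 0, "wy": 0, "wz": -0.005}, {"tx": 0, "ty": -0.17, "tz": 0, "wx": 0, "wy": 0, "wz": -0.014}, {"tx": 0, "ty": -0.27, "tz": 0, "wx": 0, "wy": 0, "wz": -0.025}, {"tx": -0.01, "ty": -0.38, "tz": 0, "wx": 0, "wy": 0, "wz": -0.034}, {"tx": -0.01, "ty": -0.49, "tz": 0, "wx": 0, "wy": 0, "wz": -0.044}, {"tx": -0.01, "ty": -0.59, "tz": 0, "wx": 0, "wy": 
[... 437 characters left out ...]
452.04  56.84 132.9 ] 160.591
[{"tx": -0.04, "ty": -0.97, "tz": 0, "wx": 0, "wy": 0, "wz": -0.088}, {"tx": -0.04, "ty": -0.98, "tz": 0, "wx": 0, "wy": 0, "wz": -0.087}, {"tx": -0.04, "ty": -0.98, "tz": 0, "wx": 0, "wy": 0, "wz": -0.088}, {"tx": -0.04, "ty": -0.97, "tz": 0, "wx": 0, "wy": 0, "wz": -0.087}, {"tx": -0.04, "ty": -0.98, "tz": -3.2, "wx": 0, "wy": 0, "wz": -0.088}, {"tx": -0.04, "ty": -0.97, "tz": -3.2, "wx": 0, "wy": 0, "wz": -0.087}, {"tx": -0.03, "ty": -0.98, "tz": -3.2, "wx": 0, "wy": 0, "wz": -0.088}, {"tx": -0.04, "ty": -0.98, "tz": -3.2, "wx": 0, "wy": 0, "wz": -0.087}, {"tx": -0.04, "ty": -0.97, "tz": -3.2, "wx": 0, "wy": 0, "wz": -0.088}]
end [456.43 -28.71 292.9 ] 205.74
```

>>> move_arm --plan '[{"tx":0,"ty":0,"tz":0,"wx":0,"wy":0,"wz":0},{"tx":0,"ty":0,"tz":0,"wx":0,"wy":0,"wz":0},{"tx":0,"ty":0,"tz":0,"wx":0,"wy":0,"wz":0},{"tx":0,"ty":0,"tz":0,"wx":0,"wy":0,"wz":0}]'

```text
time_s: 3.02
ee_pos: [496.3, 113.1, 132.1]
ee_rot: [180.0, -0.0, 123.0]
force: [-1.3, -0.3, 2.2]
gripper_width: 31.7
gripper_force: 8.0
```

Gripped: width 31.7 mm, the knob's diameter. Next I accelerate along the arc, then release and lift.

>>> move_arm --plan '[{"tx":0,"ty":-0.05,"tz":0,"wx":0,"wy":0,"wz":-0.005},{"tx":0,"ty":-0.17,"tz":0,"wx":0,"wy":0,"wz":-0.014},{"tx":0,"ty":-0.27,"tz":0,"wx":0,"wy":0,"wz":-0.025},{"tx":-0.01,"ty":-0.38,"tz":0,"wx":0,"wy":0,"wz":-0.034},{"tx":-0.01,"ty":-0.49,"tz":0,"wx":0,"wy":0,"wz":-0.044},{"tx":-0.01,"ty":-0.59,"tz":0,"wx":0,"wy":0,"wz":-0.053},{"tx":-0.02,"ty":-0.71,"tz":0,"wx":0,"wy":0,"wz":-0.063},{"tx":-0.03,"ty":-0.81,"tz":0,"wx":0,"wy":0,"wz":-0.073},{"tx":-0.03,"ty":-0.93,"tz":0,"wx":0,"wy":0,"wz":-0.083},{"tx":-0.04,"ty":-0.97,"tz":0,"wx":0,"wy":0,"wz":-0.087},{"tx":-0.04,"ty":-0.98,"tz":0,"wx":0,"wy":0,"wz":-0.088},{"tx":-0.04,"ty":-0.98,"tz":0,"wx":0,"wy":0,"wz":-0.087}]'

```text
time_s: 4.02
ee_pos: [452.8, 55.9, 132.1]
ee_rot: [180.0, 0.2, 160.9]
force: [3.7, -1.8, -3.4]
gripper_width: 31.7
gripper_force: 8.0
```

>>> move_arm --plan '[{"tx":-0.04,"ty":-0.97,"tz":0,"wx":0,"wy":0,"wz":-0.088},{"tx":-0.04,"ty":-0.98,"tz":0,"wx":0,"wy":0,"wz":-0.087},{"tx":-0.04,"ty":-0.98,"tz":0,"wx":0,"wy":0,"wz":-0.088},{"tx":-0.04,"ty":-0.97,"tz":0,"wx":0,"wy":0,"wz":-0.087},{"tx":-0.04,"ty":-0.98,"tz":-3.2,"wx":0,"wy":0,"wz":-0.088},{"tx":-0.04,"ty":-0.97,"tz":-3.2,"wx":0,"wy":0,"wz":-0.087},{"tx":-0.03,"ty":-0.98,"tz":-3.2,"wx":0,"wy":0,"wz":-0.088},{"tx":-0.04,"ty":-0.98,"tz":-3.2,"wx":0,"wy":0,"wz":-0.087},{"tx":-0.04,"ty":-0.97,"tz":-3.2,"wx":0,"wy":0,"wz":-0.088}]' --gripper 9.1

```text
time_s: 4.77
ee_pos: [455.5, -29.4, 293.4]
ee_rot: [180.0, 0.0, -154.0]
force: [0.5, -0.0, -0.6]
gripper_width: 88.5
gripper_force: 0.0
```

```bash
cat >> h.py <<'E'
def kmask(n,cn):
    """knob centroid restricted near its possible orbit"""
    hsv=cv2.cvtColor(n['color'],cv2.COLOR_RGB2HSV); m=cv2.inRange(hsv,(8,90,60),(22,255,255))
    a=np.linspace(0,2*np.pi,40)
    pts=np.array([proj(n,(C[0]+130*np.cos(x),C[1]+130*np.sin(x),z)) for x in a for z in (110,150)])
    k=np.zeros_like(m);cv2.fillConvexPoly(k,cv2.convexHull(pts.astype(np.int32)),255);m&=k
    c,_=cv2.findContours(m,0,cv2.CHAIN_APPROX_NONE)
    if not c: return None
    c=max(c,key=cv2.contourArea);M=cv2.moments(c)
    return (M['m10']/M['m00'],M['m01']/M['m00'],M['m00']) if M['m00'] else None
def obs():
    t0=env.state()['time_s'];o=[t0]
    for c in('top','side'):
        t=env.state()['time_s'];n=grab_frame(c);k=kmask(n,c)
        if k:
            q=onz(n,k[0],k[1],131);d=q[:2]-C;print(c,round(t,3),q.round(1)[:2],'r',round(np.hypot(*d),1),'phi',round(np.degrees(np.arctan2(d[1],d[0]))%360,1),'area',k[2])
        else: print(c,t,None)
E
python3 - <<'E'
from h import *
s=env.state();print(s['time_s'],s['ee_pos'],s['ee_rot'],s['gripper_width'],s['force'],s['qpos'])
obs()
E
```

```text
4.7667 [455.46998951 -29.38887734 293.43313673] [ 1.79998968e+02  3.02736230e-04 -1.53976818e+02] 88.48806708179036 [ 0.50372737 -0.0242095  -0.62353813] [-5.13636509e+00  5.41701101e+00  9.76978821e+01  1.06750470e-03
  7.68853817e+01 -1.21159789e+02]
top 4.7667 None
side 4.817 [461.  -30.5] r 108.4 phi 207.4 area 413.0
```

```bash
python3 - <<'E'
from h import *
p0=np.array([456.4,-28.7,292.9]);y0=205.9;p1=np.array([370,60,215.])
rows(p0,y0,[(*(p0+(p1-p0)*i/12),y0-6.5*i) for i in range(1,13)])
E
```

```text
[{"tx": 0.32, "ty": 0.98, "tz": 0.65, "wx": 0, "wy": 0, "wz": 0.113}, {"tx": 0.44, "ty": 0.94, "tz": 0.65, "wx": 0, "wy": 0, "wz": 0.114}, {"tx": 0.53, "ty": 0.88, "tz": 0.65, "wx": 0, "wy": 0, "wz": 0.113}, {"tx": 0.64, "ty": 0.81, "tz": 0.65, "wx": 0, "wy": 0, "wz": 0.114}, {"tx": 0.72, "ty": 0.74, "tz": 0.65, "wx": 0, "wy": 0, "wz": 0.113}, {"tx": 0.8, "ty": 0.65, "tz": 0.64, "wx": 0, "wy": 0, "wz": 0.114}, {"tx": 0.87, "ty": 0.56, "tz": 0.65, "wx": 0, "wy": 0, "wz": 0.113}, {"tx": 0.92, "ty": 0.45, "tz": 0.65, "wx": 0, "wy": 0, "wz": 0.114}, {"tx": 0.98, "ty": 0.35, "tz": 0.65, "wx": 0, "wy": 0, "wz": 0.113}, {"tx": 1, "ty": 0.23, "tz": 0.65, "wx": 0, "wy": 0, "wz": 0.113}, {"tx": 1.03, "ty": 0.12, "tz": 0.65, "wx": 0, "wy": 0, "wz": 0.114}, {"tx": 1.03, "ty": 0.01, "tz": 0.65, "wx": 0, "wy": 0, "wz": 0.113}]
end [370.    60.03 215.  ] 127.92
```

>>> move_arm --plan '[{"tx":0.32,"ty":0.98,"tz":0.65,"wx":0,"wy":0,"wz":0.113},{"tx":0.44,"ty":0.94,"tz":0.65,"wx":0,"wy":0,"wz":0.114},{"tx":0.53,"ty":0.88,"tz":0.65,"wx":0,"wy":0,"wz":0.113},{"tx":0.64,"ty":0.81,"tz":0.65,"wx":0,"wy":0,"wz":0.114},{"tx":0.72,"ty":0.74,"tz":0.65,"wx":0,"wy":0,"wz":0.113},{"tx":0.8,"ty":0.65,"tz":0.64,"wx":0,"wy":0,"wz":0.114},{"tx":0.87,"ty":0.56,"tz":0.65,"wx":0,"wy":0,"wz":0.113},{"tx":0.92,"ty":0.45,"tz":0.65,"wx":0,"wy":0,"wz":0.114},{"tx":0.98,"ty":0.35,"tz":0.65,"wx":0,"wy":0,"wz":0.113},{"tx":1,"ty":0.23,"tz":0.65,"wx":0,"wy":0,"wz":0.113},{"tx":1.03,"ty":0.12,"tz":0.65,"wx":0,"wy":0,"wz":0.114},{"tx":1.03,"ty":0.01,"tz":0.65,"wx":0,"wy":0,"wz":0.113}]'

```text
time_s: 5.87
ee_pos: [368.7, 60.5, 212.9]
ee_rot: [-179.9, -0.0, 127.4]
force: [0.9, 0.2, 1.0]
gripper_width: 91.4
gripper_force: 0.0
```

```bash
python3 - <<'E'
from h import *
s=env.state();print(s['time_s'],s['ee_pos'],s['ee_rot'],s['qpos'])
for i in range(6): obs()
for i in range(12): grab_frame('top') if i%4==0 else grab_frame('side')
obs();obs()
E
```

```text
5.8667 [368.71381425  60.47678915 212.87731648] [-1.79938026e+02 -4.49028201e-02  1.27434871e+02] [ 7.54420015e+00  8.10616899e-01  1.14694628e+02  8.90823133e-03
  6.45708623e+01 -2.98945257e+01]
top 5.867 [547.7 -90.3] r 110.1 phi 265.0 area 230.0
side 5.917 [555.3 -83.7] r 103.1 phi 268.9 area 248.0
top 5.967 [557.9 -90.8] r 110.2 phi 270.3 area 233.5
side 6.017 [564.  -86.6] r 106.2 phi 273.6 area 314.5
top 6.067 [567.8 -90.2] r 110.1 phi 275.5 area 232.0
side 6.117 [573.4 -87.8] r 108.4 phi 278.5 area 349.5
top 6.167 [577.5 -88.6] r 109.9 phi 280.6 area 235.0
side 6.217 [583.3 -86.5] r 109.0 phi 283.8 area 346.0
top 6.267 [587.1 -86.5] r 110.1 phi 285.7 area 237.0
side 6.317 [592.7 -84.1] r 109.4 phi 288.9 area 327.0
top 6.367 [596.4 -83.5] r 110.1 phi 290.8 area 241.0
side 6.417 [601.6 -81.1] r 109.9 phi 293.8 area 309.5
top 7.067 [649.3 -43.3] r 111.4 phi 325.7 area 272.5
side 7.117 [655.  -41.5] r 115.1 phi 328.1 area 284.5
top 7.167 [654.1 -35.2] r 111.2 phi 330.6 area 274.5
side 7.217 [658.6 -32.3] r 113.8 phi 333.0 area 296.0
```

```bash
cat > fit.py <<'E'
from h import *
from scipy.optimize import least_squares
from scipy.integrate import solve_ivp
D=np.array([(5.867,547.7,-90.3),(5.967,557.9,-90.8),(6.067,567.8,-90.2),(6.167,577.5,-88.6),(6.267,587.1,-86.5),(6.367,596.4,-83.5),(7.067,649.3,-43.3),(7.167,654.1,-35.2)])
X=np.array([(496.2,113.3)])
def ph(t,f0,w0,I,t0=5.867):
    b=.0006/I;k=.0005/.0006;e=np.exp(-b*(t-t0))
    return f0+(w0+k)*(1-e)/b-k*(t-t0),(w0+k)*e-k
def res(q,D=D):
    f,w=ph(D[:,0],*q[:3]);c=q[3:5];r=q[5]
    m=c+r*np.c_[np.cos(f),np.sin(f)]
    return np.r_[(m-D[:,1:]).ravel()/1.,np.hypot(*(X[0]-c))-r,(q[2]-.02)/.004,(c-C)/1.5,(r-110)/1.]
if __name__=='__main__':
    s=least_squares(res,[4.62,.9,.02,*C,110.])
    cov=np.linalg.inv(s.jac.T@s.jac);print(s.x,np.sqrt(np.diag(cov)),s.fun.round(2))
    for t in(7.217,8.2,9,10,13,14,15): print(t,np.degrees(ph(t,*s.x[:3])[0])%360,ph(t,*s.x[:3])[1])
E
python3 fit.py
```

```text
[4.62220101e+00 9.08931836e-01 2.01288994e-02 5.57713303e+02
 2.02947626e+01 1.10953690e+02] [0.00856871 0.01058352 0.00390393 0.73983177 0.54893464 0.44805228] [ 0.02  0.09 -0.14  0.14 -0.05 -0.    0.09 -0.26  0.13 -0.16  0.17 -0.13
 -0.47  0.29 -0.25  0.1   0.55  0.03  0.28  0.6   0.95]
7.217 332.4623858119058 0.840213853274454
8.2 18.41716969562856 0.7918884404551857
9 53.83346873400825 0.7535913332852912
10 95.66930883110973 0.7069865052748546
13 205.69848178652524 0.5752245665573822
14 237.46547006602168 0.5338580164948489
15 266.89730550047875 0.49370631991062053
```

```bash
cat > fol.py <<'E'
from fit import *
Q=[4.62220101e+00,9.08931836e-01,2.01288994e-02,557.713,20.295,110.954]
def kn(t,Q=Q):
    f,w=ph(t,*Q[:3]); return np.array(Q[3:5])+Q[5]*np.array([np.cos(f),np.sin(f)]),np.degrees(f)%360,w
E
python3 - <<'E'
from fol import *
t0=env.state()['time_s'];p=np.array([370,60.03,215]);print(t0)
T=[]
for i in range(1,13):
    k=kn(t0+i/12)[0]; q=np.r_[k,183.]
    if i<9: e=np.r_[kn(t0+9/12)[0],183.]; q=p+(e-p)*i/9; 
    T.append((*q,127.92))
rows(p,127.92,T)
E
```

```text
7.2667
[{"tx": -2.21, "ty": 2.46, "tz": 0.36, "wx": 0, "wy": 0, "wz": 0}, {"tx": -2.2, "ty": 2.47, "tz": 0.35, "wx": 0, "wy": 0, "wz": 0}, {"tx": -2.21, "ty": 2.46, "tz": 0.36, "wx": 0, "wy": 0, "wz": 0}, {"tx": -2.21, "ty": 2.47, "tz": 0.35, "wx": 0, "wy": 0, "wz": 0}, {"tx": -2.2, "ty": 2.46, "tz": 0.36, "wx": 0, "wy": 0, "wz": 0}, {"tx": -2.21, "ty": 2.46, "tz": 0.35, "wx": 0, "wy": 0, "wz": 0}, {"tx": -2.2, "ty": 2.47, "tz": 0.36, "wx": 0, "wy": 0, "wz": 0}, {"tx": -2.21, "ty": 2.46, "tz": 0.35, "wx": 0, "wy": 0, "wz": 0}, {"tx": -2.21, "ty": 2.46, "tz": 0.36, "wx": 0, "wy": 0, "wz": 0}, {"tx": 0.67, "ty": 0.33, "tz": 0, "wx": 0, "wy": 0, "wz": 0}, {"tx": 0.68, "ty": 0.28, "tz": 0, "wx": 0, "wy": 0, "wz": 0}, {"tx": 0.69, "ty": 0.23, "tz": 0, "wx": 0, "wy": 0, "wz": 0}]
end [661.03  60.86 183.  ] 127.92
```

>>> move_arm --plan '[{"tx":-2.21,"ty":2.46,"tz":0.36,"wx":0,"wy":0,"wz":0},{"tx":-2.2,"ty":2.47,"tz":0.35,"wx":0,"wy":0,"wz":0},{"tx":-2.21,"ty":2.46,"tz":0.36,"wx":0,"wy":0,"wz":0},{"tx":-2.21,"ty":2.47,"tz":0.35,"wx":0,"wy":0,"wz":0},{"tx":-2.2,"ty":2.46,"tz":0.36,"wx":0,"wy":0,"wz":0},{"tx":-2.21,"ty":2.46,"tz":0.35,"wx":0,"wy":0,"wz":0},{"tx":-2.2,"ty":2.47,"tz":0.36,"wx":0,"wy":0,"wz":0},{"tx":-2.21,"ty":2.46,"tz":0.35,"wx":0,"wy":0,"wz":0},{"tx":-2.21,"ty":2.46,"tz":0.36,"wx":0,"wy":0,"wz":0},{"tx":0.67,"ty":0.33,"tz":0,"wx":0,"wy":0,"wz":0},{"tx":0.68,"ty":0.28,"tz":0,"wx":0,"wy":0,"wz":0},{"tx":0.69,"ty":0.23,"tz":0,"wx":0,"wy":0,"wz":0}]'

```text
time_s: 8.27
ee_pos: [660.1, 60.7, 181.4]
ee_rot: [-179.9, -0.1, 127.7]
force: [-0.6, 1.0, -0.7]
gripper_width: 90.8
gripper_force: 0.0
```

```bash
cat >> fol.py <<'E'
def look(names=('side','wrist')):
    for c in names:
        t=env.state()['time_s'];n=grab_frame(c);k=kmask(n,c);m=kn(t)
        if k:
            e=proj(n,(*m[0],131));q=onz(n,k[0],k[1],131)[:2];d=q-np.array(Q[3:5])
            print(c,round(t,3),'px',np.round(k,1),'pred',np.round(e,1),q.round(1),m[0].round(1),'phi',round(np.degrees(np.arctan2(d[1],d[0]))%360,1),round(m[1],1),'w',round(m[2],3))
        else: print(c,t,None,m)
        save(n,f'{c}_{t:.2f}')
E
python3 - <<'E'
from fol import *
s=env.state();print(s['time_s'],s['ee_pos'],kn(s['time_s']))
look()
P=(661.03,60.86,183.)
t0=env.state()['time_s'];print(t0)
rows(P,127.92,[(*kn(t0+i/12)[0],183,127.92) for i in range(1,13)])
E
```

```text
8.2667 [660.08507757  60.67849142 181.36519398] (array([660.99098744,  60.84678697]), np.float64(21.437302705687614), np.float64(0.7886604073850646))
side 8.267 px [208.8 212.8 416.5] pred [209.3 212.4] [661.  62.] [661.   60.8] phi 22.0 21.4 w 0.789
wrist 8.317 px [ 333.1  228.7 1653. ] pred [334.3 225.8] [660.   62.3] [659.3  64.9] phi 22.3 23.7 w 0.786
8.3667
[{"tx": 1.56, "ty": 0.34, "tz": 0, "wx": 0, "wy": 0, "wz": 0}, {"tx": 0.71, "ty": 0.08, "tz": 0, "wx": 0, "wy": 0, "wz": 0}, {"tx": 0.72, "ty": 0.03, "tz": 0, "wx": 0, "wy": 0, "wz": 0}, {"tx": 0.71, "ty": -0.01, "tz": 0, "wx": 0, "wy": 0, "wz": 0}, {"tx": 0.7, "ty": -0.06, "tz": 0, "wx": 0, "wy": 0, "wz": 0}, {"tx": 0.7, "ty": -0.1, "tz": 0, "wx": 0, "wy": 0, "wz": 0}, {"tx": 0.69, "ty": -0.15, "tz": 0, "wx": 0, "wy": 0, "wz": 0}, {"tx": 0.67, "ty": -0.18, "tz": 0, "wx": 0, "wy": 0, "wz": 0}, {"tx": 0.65, "ty": -0.23, "tz": 0, "wx": 0, "wy": 0, "wz": 0}, {"tx": 0.64, "ty": -0.27, "tz": 0, "wx": 0, "wy": 0, "wz": 0}, {"tx": 0.62, "ty": -0.3, "tz": 0, "wx": 0, "wy": 0, "wz": 0}, {"tx": 0.59, "ty": -0.34, "tz": 0, "wx": 0, "wy": 0, "wz": 0}]
end [596.58 124.23 183.  ] 127.92
```

The prediction agrees with the side view to about 1 mm, and following started at about 8.1 s. Staying with it.

>>> move_arm --plan '[{"tx":1.56,"ty":0.34,"tz":0,"wx":0,"wy":0,"wz":0},{"tx":0.71,"ty":0.08,"tz":0,"wx":0,"wy":0,"wz":0},{"tx":0.72,"ty":0.03,"tz":0,"wx":0,"wy":0,"wz":0},{"tx":0.71,"ty":-0.01,"tz":0,"wx":0,"wy":0,"wz":0},{"tx":0.7,"ty":-0.06,"tz":0,"wx":0,"wy":0,"wz":0},{"tx":0.7,"ty":-0.1,"tz":0,"wx":0,"wy":0,"wz":0},{"tx":0.69,"ty":-0.15,"tz":0,"wx":0,"wy":0,"wz":0},{"tx":0.67,"ty":-0.18,"tz":0,"wx":0,"wy":0,"wz":0},{"tx":0.65,"ty":-0.23,"tz":0,"wx":0,"wy":0,"wz":0},{"tx":0.64,"ty":-0.27,"tz":0,"wx":0,"wy":0,"wz":0},{"tx":0.62,"ty":-0.3,"tz":0,"wx":0,"wy":0,"wz":0},{"tx":0.59,"ty":-0.34,"tz":0,"wx":0,"wy":0,"wz":0}]'

```text
time_s: 9.37
ee_pos: [596.0, 123.9, 182.0]
ee_rot: [180.0, -0.0, 127.8]
force: [0.7, -0.2, -0.1]
gripper_width: 90.9
gripper_force: 0.0
```

```bash
python3 - <<'E'
from fol import *
s=env.state();print(s['time_s'],s['ee_pos'],kn(s['time_s']))
look(('side',))
P=(596.58,124.23,183.)
t0=env.state()['time_s'];print(t0)
rows(P,127.92,[(*kn(t0+i/12)[0],183,127.92) for i in range(1,13)])
E
```

```text
9.3667 [595.95324862 123.94206821 182.01622237] (array([596.59687147, 124.21244154]), np.float64(69.48513516022427), np.float64(0.7363398257209249))
side 9.367 px [216.  248.7 459.5] pred [216.9 248.9] [598.2 124.5] [596.6 124.2] phi 68.7 69.5 w 0.736
9.4167
[{"tx": 0.89, "ty": -0.61, "tz": 0, "wx": 0, "wy": 0, "wz": 0}, {"tx": 0.53, "ty": -0.42, "tz": 0, "wx": 0, "wy": 0, "wz": 0}, {"tx": 0.49, "ty": -0.46, "tz": 0, "wx": 0, "wy": 0, "wz": 0}, {"tx": 0.47, "ty": -0.47, "tz": 0, "wx": 0, "wy": 0, "wz": 0}, {"tx": 0.43, "ty": -0.51, "tz": 0, "wx": 0, "wy": 0, "wz": 0}, {"tx": 0.4, "ty": -0.52, "tz": 0, "wx": 0, "wy": 0, "wz": 0}, {"tx": 0.36, "ty": -0.54, "tz": 0, "wx": 0, "wy": 0, "wz": 0}, {"tx": 0.33, "ty": -0.56, "tz": 0, "wx": 0, "wy": 0, "wz": 0}, {"tx": 0.3, "ty": -0.58, "tz": 0, "wx": 0, "wy": 0, "wz": 0}, {"tx": 0.26, "ty": -0.59, "tz": 0, "wx": 0, "wy": 0, "wz": 0}, {"tx": 0.23, "ty": -0.6, "tz": 0, "wx": 0, "wy": 0, "wz": 0}, {"tx": 0.19, "ty": -0.61, "tz": 0, "wx": 0, "wy": 0, "wz": 0}]
end [515.55 122.96 183.  ] 127.92
```

>>> move_arm --plan '[{"tx":0.89,"ty":-0.61,"tz":0,"wx":0,"wy":0,"wz":0},{"tx":0.53,"ty":-0.42,"tz":0,"wx":0,"wy":0,"wz":0},{"tx":0.49,"ty":-0.46,"tz":0,"wx":0,"wy":0,"wz":0},{"tx":0.47,"ty":-0.47,"tz":0,"wx":0,"wy":0,"wz":0},{"tx":0.43,"ty":-0.51,"tz":0,"wx":0,"wy":0,"wz":0},{"tx":0.4,"ty":-0.52,"tz":0,"wx":0,"wy":0,"wz":0},{"tx":0.36,"ty":-0.54,"tz":0,"wx":0,"wy":0,"wz":0},{"tx":0.33,"ty":-0.56,"tz":0,"wx":0,"wy":0,"wz":0},{"tx":0.3,"ty":-0.58,"tz":0,"wx":0,"wy":0,"wz":0},{"tx":0.26,"ty":-0.59,"tz":0,"wx":0,"wy":0,"wz":0},{"tx":0.23,"ty":-0.6,"tz":0,"wx":0,"wy":0,"wz":0},{"tx":0.19,"ty":-0.61,"tz":0,"wx":0,"wy":0,"wz":0}]'

```text
time_s: 10.42
ee_pos: [514.9, 122.4, 182.1]
ee_rot: [180.0, -0.0, 127.8]
force: [-0.5, -0.3, -0.4]
gripper_width: 91.0
gripper_force: 0.0
```

```bash
python3 - <<'E'
from fol import *
s=env.state();print(s['time_s'],s['ee_pos'],kn(s['time_s']))
look(('side',))
P=(515.55,122.96,183.)
t0=env.state()['time_s'];print(t0)
rows(P,127.92,[(*kn(t0+i/12)[0],183,127.92) for i in range(1,13)])
E
```

```text
10.4167 [514.93781086 122.42215671 182.05884785] (array([515.57271745, 122.93508331]), np.float64(112.32126871004186), np.float64(0.6879726039362607))
side 10.417 px [258.6 266.9 500.5] pred [261.6 266.8] [519.5 125.2] [515.6 122.9] phi 110.0 112.3 w 0.688
10.4667
[{"tx": 0.22, "ty": -0.99, "tz": 0, "wx": 0, "wy": 0, "wz": 0}, {"tx": 0.1, "ty": -0.62, "tz": 0, "wx": 0, "wy": 0, "wz": 0}, {"tx": 0.06, "ty": -0.62, "tz": 0, "wx": 0, "wy": 0, "wz": 0}, {"tx": 0.02, "ty": -0.62, "tz": 0, "wx": 0, "wy": 0, "wz": 0}, {"tx": -0.01, "ty": -0.62, "tz": 0, "wx": 0, "wy": 0, "wz": 0}, {"tx": -0.04, "ty": -0.61, "tz": 0, "wx": 0, "wy": 0, "wz": 0}, {"tx": -0.08, "ty": -0.61, "tz": 0, "wx": 0, "wy": 0, "wz": 0}, {"tx": -0.11, "ty": -0.6, "tz": 0, "wx": 0, "wy": 0, "wz": 0}, {"tx": -0.14, "ty": -0.59, "tz": 0, "wx": 0, "wy": 0, "wz": 0}, {"tx": -0.17, "ty": -0.57, "tz": 0, "wx": 0, "wy": 0, "wz": 0}, {"tx": -0.2, "ty": -0.56, "tz": 0, "wx": 0, "wy": 0, "wz": 0}, {"tx": -0.23, "ty": -0.55, "tz": 0, "wx": 0, "wy": 0, "wz": 0}]
end [459.48  71.92 183.  ] 127.92
```

```bash
python3 - <<'E'
import fit,fol
from fol import *
S=np.array([(7.117,655,-41.5),(7.217,658.6,-32.3),(8.267,661.,62.),(9.367,598.2,124.5),(10.417,519.5,125.2)])
def r2(q):
    f,_=ph(S[:,0],*q[:3]);m=q[3:5]+q[5]*np.c_[np.cos(f),np.sin(f)];t=np.c_[-np.sin(f),np.cos(f)]
    return np.r_[fit.res(q),((m-S[:,1:])*t).sum(1)/1.5]
s=least_squares(r2,Q);print(s.x.tolist(),s.fun[-5:].round(2),np.sqrt(np.diag(np.linalg.inv(s.jac.T@s.jac)))[2])
q=s.x.tolist()
open('fol.py','a').write(f'\nQ={q}\nkn.__defaults__=(Q,)\n')
for t in(10.467,12,13,13.3,14,15): print(t,kn(t,q))
P=(515.55,122.96,183.);t0=env.state()['time_s']
rows(P,127.92,[(*kn(t0+i/12,q)[0],183,127.92) for i in range(1,13)])
E
```

```text
[4.6222269607357225, 0.9152191052891627, 0.01782980417482122, 557.5491941753673, 20.290429286318034, 110.98276120153149] [ 0.22  0.12 -0.94 -0.24  0.4 ] 0.0013202122975153258
10.467 (array([515.70123911, 123.08109978]), np.float64(112.15213396856058), np.float64(0.6644575509523137))
12 (array([449.33361347,  44.91889607]), np.float64(167.17860926906815), np.float64(0.5891490456714262))
13 (array([452.98295128, -16.89927534]), np.float64(199.57828002198528), np.float64(0.5420768203967633))
13.3 (array([460.27276566, -33.13680851]), np.float64(208.7769586316166), np.float64(0.528261282394929))
14 (array([485.21538711, -63.88197498]), np.float64(229.32578589987213), np.float64(0.4965622906162682))
15 (array([531.65753013, -87.62988862]), np.float64(256.50889129567054), np.float64(0.4525539096856427))
[{"tx": 0.15, "ty": -0.57, "tz": 0, "wx": 0, "wy": 0, "wz": 0}, {"tx": 0.12, "ty": -0.6, "tz": 0, "wx": 0, "wy": 0, "wz": 0}, {"tx": 0.08, "ty": -0.6, "tz": 0, "wx": 0, "wy": 0, "wz": 0}, {"tx": 0.05, "ty": -0.6, "tz": 0, "wx": 0, "wy": 0, "wz": 0}, {"tx": 0.02, "ty": -0.59, "tz": 0, "wx": 0, "wy": 0, "wz": 0}, {"tx": -0.02, "ty": -0.6, "tz": 0, "wx": 0, "wy": 0, "wz": 0}, {"tx": -0.04, "ty": -0.59, "tz": 0, "wx": 0, "wy": 0, "wz": 0}, {"tx": -0.08, "ty": -0.58, "tz": 0, "wx": 0, "wy": 0, "wz": 0}, {"tx": -0.1, "ty": -0.57, "tz": 0, "wx": 0, "wy": 0, "wz": 0}, {"tx": -0.14, "ty": -0.56, "tz": 0, "wx": 0, "wy": 0, "wz": 0}, {"tx": -0.16, "ty": -0.55, "tz": 0, "wx": 0, "wy": 0, "wz": 0}, {"tx": -0.19, "ty": -0.54, "tz": 0, "wx": 0, "wy": 0, "wz": 0}]
end [462.63  77.8  183.  ] 127.92
```

>>> move_arm --plan '[{"tx":0.15,"ty":-0.57,"tz":0,"wx":0,"wy":0,"wz":0},{"tx":0.12,"ty":-0.6,"tz":0,"wx":0,"wy":0,"wz":0},{"tx":0.08,"ty":-0.6,"tz":0,"wx":0,"wy":0,"wz":0},{"tx":0.05,"ty":-0.6,"tz":0,"wx":0,"wy":0,"wz":0},{"tx":0.02,"ty":-0.59,"tz":0,"wx":0,"wy":0,"wz":0},{"tx":-0.02,"ty":-0.6,"tz":0,"wx":0,"wy":0,"wz":0},{"tx":-0.04,"ty":-0.59,"tz":0,"wx":0,"wy":0,"wz":0},{"tx":-0.08,"ty":-0.58,"tz":0,"wx":0,"wy":0,"wz":0},{"tx":-0.1,"ty":-0.57,"tz":0,"wx":0,"wy":0,"wz":0},{"tx":-0.14,"ty":-0.56,"tz":0,"wx":0,"wy":0,"wz":0},{"tx":-0.16,"ty":-0.55,"tz":0,"wx":0,"wy":0,"wz":0},{"tx":-0.19,"ty":-0.54,"tz":0,"wx":0,"wy":0,"wz":0}]'

```text
time_s: 11.47
ee_pos: [462.2, 77.2, 182.1]
ee_rot: [180.0, -0.0, 127.8]
force: [0.1, -1.0, -0.1]
gripper_width: 91.0
gripper_force: 0.0
```

```bash
python3 - <<'E'
from fol import *
s=env.state();print(s['time_s'],s['ee_pos'],kn(s['time_s']))
look(('side',))
P=(462.63,77.8,183.)
t0=env.state()['time_s'];print(t0)
rows(P,127.92,[(*kn(t0+i/12)[0],183,127.92+4*i) for i in range(1,13)])
E
```

```text
11.4667 [462.16937704  77.17641708 182.05520583] (array([462.63426244,  77.80850486]), np.float64(148.78430165453557), np.float64(0.6149078669347313))
side 11.467 px [306.8 259.4 468. ] pred [307.5 259.3] [463.3  78.5] [462.6  77.8] phi 148.3 148.8 w 0.615
11.5167
[{"tx": -0.36, "ty": -0.83, "tz": 0, "wx": 0, "wy": 0, "wz": -0.07}, {"tx": -0.21, "ty": -0.52, "tz": 0, "wx": 0, "wy": 0, "wz": -0.07}, {"tx": -0.21, "ty": -0.51, "tz": 0, "wx": 0, "wy": 0, "wz": -0.069}, {"tx": -0.2, "ty": -0.52, "tz": 0, "wx": 0, "wy": 0, "wz": -0.07}, {"tx": -0.18, "ty": -0.52, "tz": 0, "wx": 0, "wy": 0, "wz": -0.07}, {"tx": -0.18, "ty": -0.52, "tz": 0, "wx": 0, "wy": 0, "wz": -0.07}, {"tx": -0.16, "ty": -0.52, "tz": 0, "wx": 0, "wy": 0, "wz": -0.07}, {"tx": -0.14, "ty": -0.51, "tz": 0, "wx": 0, "wy": 0, "wz": -0.07}, {"tx": -0.14, "ty": -0.52, "tz": 0, "wx": 0, "wy": 0, "wz": -0.069}, {"tx": -0.12, "ty": -0.52, "tz": 0, "wx": 0, "wy": 0, "wz": -0.07}, {"tx": -0.12, "ty": -0.51, "tz": 0, "wx": 0, "wy": 0, "wz": -0.07}, {"tx": -0.1, "ty": -0.52, "tz": 0, "wx": 0, "wy": 0, "wz": -0.07}]
end [446.9   12.02 183.  ] 175.934
```

```bash
python3 - <<'E'
from fol import *
P=(462.63,77.8,183.)
t0=env.state()['time_s'];print(t0)
rows(P,127.92,[(*kn(t0+i/12)[0],183,127.92-3.3*i) for i in range(1,13)])
E
```

```text
11.5167
[{"tx": -0.36, "ty": -0.83, "tz": 0, "wx": 0, "wy": 0, "wz": 0.058}, {"tx": -0.28, "ty": -0.49, "tz": 0, "wx": 0, "wy": 0, "wz": 0.057}, {"tx": -0.33, "ty": -0.44, "tz": 0, "wx": 0, "wy": 0, "wz": 0.058}, {"tx": -0.37, "ty": -0.41, "tz": 0, "wx": 0, "wy": 0, "wz": 0.057}, {"tx": -0.42, "ty": -0.36, "tz": 0, "wx": 0, "wy": 0, "wz": 0.058}, {"tx": -0.45, "ty": -0.32, "tz": 0, "wx": 0, "wy": 0, "wz": 0.058}, {"tx": -0.47, "ty": -0.26, "tz": 0, "wx": 0, "wy": 0, "wz": 0.057}, {"tx": -0.5, "ty": -0.21, "tz": 0, "wx": 0, "wy": 0, "wz": 0.058}, {"tx": -0.51, "ty": -0.15, "tz": 0, "wx": 0, "wy": 0, "wz": 0.057}, {"tx": -0.52, "ty": -0.1, "tz": 0, "wx": 0, "wy": 0, "wz": 0.058}, {"tx": -0.53, "ty": -0.05, "tz": 0, "wx": 0, "wy": 0, "wz": 0.058}, {"tx": -0.52, "ty": 0.02, "tz": 0, "wx": 0, "wy": 0, "wz": 0.057}]
end [446.92  12.05 183.  ] 88.329
```

>>> move_arm --plan '[{"tx":-0.36,"ty":-0.83,"tz":0,"wx":0,"wy":0,"wz":0.058},{"tx":-0.28,"ty":-0.49,"tz":0,"wx":0,"wy":0,"wz":0.057},{"tx":-0.33,"ty":-0.44,"tz":0,"wx":0,"wy":0,"wz":0.058},{"tx":-0.37,"ty":-0.41,"tz":0,"wx":0,"wy":0,"wz":0.057},{"tx":-0.42,"ty":-0.36,"tz":0,"wx":0,"wy":0,"wz":0.058},{"tx":-0.45,"ty":-0.32,"tz":0,"wx":0,"wy":0,"wz":0.058},{"tx":-0.47,"ty":-0.26,"tz":0,"wx":0,"wy":0,"wz":0.057},{"tx":-0.5,"ty":-0.21,"tz":0,"wx":0,"wy":0,"wz":0.058},{"tx":-0.51,"ty":-0.15,"tz":0,"wx":0,"wy":0,"wz":0.057},{"tx":-0.52,"ty":-0.1,"tz":0,"wx":0,"wy":0,"wz":0.058},{"tx":-0.53,"ty":-0.05,"tz":0,"wx":0,"wy":0,"wz":0.058},{"tx":-0.52,"ty":0.02,"tz":0,"wx":0,"wy":0,"wz":0.057}]'

```text
time_s: 12.52
ee_pos: [446.6, 11.6, 182.0]
ee_rot: [180.0, -0.0, 88.0]
force: [-1.0, 0.8, -0.9]
gripper_width: 91.0
gripper_force: 0.0
```

```bash
python3 - <<'E'
from fol import *
s=env.state();print(s['time_s'],s['ee_pos'],s['ee_rot'],kn(s['time_s']))
look(('side',))
P=(446.92,12.05,183.)
t0=env.state()['time_s'];print(t0)
rows(P,88.329,[(*kn(t0+i/12)[0],183,88.329-3*i) for i in range(1,13)])
E
```

```text
12.5167 [446.58313584  11.5826209  182.04566202] [ 1.79993715e+02 -8.33911889e-03  8.79954992e+01] (array([446.87250597,  12.05368409]), np.float64(184.2562020218303), np.float64(0.5646290829829049))
side 12.517 px [334.7 235.6 429.5] pred [335.5 235.9] [448.4  12. ] [446.9  12.1] phi 184.4 184.3 w 0.565
12.5667
[{"tx": -0.82, "ty": 0.11, "tz": 0, "wx": 0, "wy": 0, "wz": 0.052}, {"tx": -0.5, "ty": 0.13, "tz": 0, "wx": 0, "wy": 0, "wz": 0.053}, {"tx": -0.48, "ty": 0.18, "tz": 0, "wx": 0, "wy": 0, "wz": 0.052}, {"tx": -0.46, "ty": 0.22, "tz": 0, "wx": 0, "wy": 0, "wz": 0.052}, {"tx": -0.43, "ty": 0.26, "tz": 0, "wx": 0, "wy": 0, "wz": 0.053}, {"tx": -0.4, "ty": 0.3, "tz": 0, "wx": 0, "wy": 0, "wz": 0.052}, {"tx": -0.36, "ty": 0.34, "tz": 0, "wx": 0, "wy": 0, "wz": 0.053}, {"tx": -0.33, "ty": 0.37, "tz": 0, "wx": 0, "wy": 0, "wz": 0.052}, {"tx": -0.29, "ty": 0.39, "tz": 0, "wx": 0, "wy": 0, "wz": 0.052}, {"tx": -0.25, "ty": 0.42, "tz": 0, "wx": 0, "wy": 0, "wz": 0.053}, {"tx": -0.21, "ty": 0.43, "tz": 0, "wx": 0, "wy": 0, "wz": 0.052}, {"tx": -0.16, "ty": 0.45, "tz": 0, "wx": 0, "wy": 0, "wz": 0.052}]
end [468.58 -46.12 183.  ] 52.347
```

>>> move_arm --plan '[{"tx":-0.82,"ty":0.11,"tz":0,"wx":0,"wy":0,"wz":0.052},{"tx":-0.5,"ty":0.13,"tz":0,"wx":0,"wy":0,"wz":0.053},{"tx":-0.48,"ty":0.18,"tz":0,"wx":0,"wy":0,"wz":0.052},{"tx":-0.46,"ty":0.22,"tz":0,"wx":0,"wy":0,"wz":0.052},{"tx":-0.43,"ty":0.26,"tz":0,"wx":0,"wy":0,"wz":0.053},{"tx":-0.4,"ty":0.3,"tz":0,"wx":0,"wy":0,"wz":0.052},{"tx":-0.36,"ty":0.34,"tz":0,"wx":0,"wy":0,"wz":0.053},{"tx":-0.33,"ty":0.37,"tz":0,"wx":0,"wy":0,"wz":0.052},{"tx":-0.29,"ty":0.39,"tz":0,"wx":0,"wy":0,"wz":0.052},{"tx":-0.25,"ty":0.42,"tz":0,"wx":0,"wy":0,"wz":0.053},{"tx":-0.21,"ty":0.43,"tz":0,"wx":0,"wy":0,"wz":0.052},{"tx":-0.16,"ty":0.45,"tz":0,"wx":0,"wy":0,"wz":0.052}]'

```text
time_s: 13.57
ee_pos: [468.3, -46.4, 182.0]
ee_rot: [-180.0, -0.0, 52.1]
force: [-0.3, -1.0, -0.5]
gripper_width: 91.1
gripper_force: 0.0
```

```bash
python3 - <<'E'
from fol import *
s=env.state();t0=s['time_s'];print(t0,s['ee_pos'],s['ee_rot'],kn(t0))
p=np.array([468.58,-46.12,183.]);Y=52.347
T=[]
for i in range(1,13):
    k=kn(t0+i/12); T.append((*k[0],max(132,183-17*i),Y+(k[1]-180-Y)*min(1,i/6)))
P=rows(p,Y,T)
# brake: ramp w from kn to 0 over 8 rows after 3 rows
f0=kn(t0+1)[1];w=k[2]*np.r_[1,1,1,1-(np.arange(8)+.5)/8,0];f=np.radians(f0)+np.cumsum(w/12)
rows(*P,[(*(np.array(Q[3:5])+Q[5]*np.array([np.cos(a),np.sin(a)])),132,np.degrees(a)-180) for a in f])
E
```

```text
13.5667 [468.25165037 -46.43610051 182.03062277] [-1.79998781e+02 -1.28548219e-02  5.20999286e+01] (array([468.63092416, -46.12278131]), np.float64(216.75611756457783), np.float64(0.5160958343156751))
[{"tx": -0.12, "ty": 0.46, "tz": 1.7, "wx": 0, "wy": 0, "wz": 0.038}, {"tx": -0.07, "ty": 0.47, "tz": 1.7, "wx": 0, "wy": 0, "wz": 0.024}, {"tx": -0.05, "ty": 0.47, "tz": 1.7, "wx": 0, "wy": 0, "wz": 0.01}, {"tx": -0.03, "ty": 0.46, "tz": 0, "wx": 0, "wy": 0, "wz": -0.004}, {"tx": 0, "ty": 0.46, "tz": 0, "wx": 0, "wy": 0, "wz": -0.017}, {"tx": 0, "ty": 0.46, "tz": 0, "wx": 0, "wy": 0, "wz": -0.031}, {"tx": 0.01, "ty": 0.45, "tz": 0, "wx": 0, "wy": 0, "wz": -0.041}, {"tx": 0.01, "ty": 0.46, "tz": 0, "wx": 0, "wy": 0, "wz": -0.041}, {"tx": 0.01, "ty": 0.44, "tz": 0, "wx": 0, "wy": 0, "wz": -0.04}, {"tx": 0.01, "ty": 0.45, "tz": 0, "wx": 0, "wy": 0, "wz": -0.04}, {"tx": 0.01, "ty": 0.44, "tz": 0, "wx": 0, "wy": 0, "wz": -0.04}, {"tx": 0.01, "ty": 0.44, "tz": 0, "wx": 0, "wy": 0, "wz": -0.04}]
end [510.77 -80.3  132.  ] 65.067
[{"tx": 0, "ty": 0.43, "tz": 0, "wx": 0, "wy": 0, "wz": -0.039}, {"tx": 0.01, "ty": 0.44, "tz": 0, "wx": 0, "wy": 0, "wz": -0.039}, {"tx": 0.01, "ty": 0.43, "tz": 0, "wx": 0, "wy": 0, "wz": -0.039}, {"tx": 0.01, "ty": 0.41, "tz": 0, "wx": 0, "wy": 0, "wz": -0.037}, {"tx": 0, "ty": 0.36, "tz": 0, "wx": 0, "wy": 0, "wz": -0.032}, {"tx": 0.01, "ty": 0.3, "tz": 0, "wx": 0, "wy": 0, "wz": -0.027}, {"tx": 0, "ty": 0.24, "tz": 0, "wx": 0, "wy": 0, "wz": -0.022}, {"tx": 0, "ty": 0.19, "tz": 0, "wx": 0, "wy": 0, "wz": -0.017}, {"tx": 0, "ty": 0.14, "tz": 0, "wx": 0, "wy": 0, "wz": -0.013}, {"tx": 0, "ty": 0.08, "tz": 0, "wx": 0, "wy": 0, "wz": -0.007}, {"tx": 0, "ty": 0.03, "tz": 0, "wx": 0, "wy": 0, "wz": -0.003}, {"tx": 0, "ty": 0, "tz": 0, "wx": 0, "wy": 0, "wz": 0}]
end [539.81 -89.31 132.  ] 80.823
```

>>> move_arm --plan '[{"tx":-0.12,"ty":0.46,"tz":1.7,"wx":0,"wy":0,"wz":0.038},{"tx":-0.07,"ty":0.47,"tz":1.7,"wx":0,"wy":0,"wz":0.024},{"tx":-0.05,"ty":0.47,"tz":1.7,"wx":0,"wy":0,"wz":0.01},{"tx":-0.03,"ty":0.46,"tz":0,"wx":0,"wy":0,"wz":-0.004},{"tx":0,"ty":0.46,"tz":0,"wx":0,"wy":0,"wz":-0.017},{"tx":0,"ty":0.46,"tz":0,"wx":0,"wy":0,"wz":-0.031},{"tx":0.01,"ty":0.45,"tz":0,"wx":0,"wy":0,"wz":-0.041},{"tx":0.01,"ty":0.46,"tz":0,"wx":0,"wy":0,"wz":-0.041},{"tx":0.01,"ty":0.44,"tz":0,"wx":0,"wy":0,"wz":-0.04},{"tx":0.01,"ty":0.45,"tz":0,"wx":0,"wy":0,"wz":-0.04},{"tx":0.01,"ty":0.44,"tz":0,"wx":0,"wy":0,"wz":-0.04},{"tx":0.01,"ty":0.44,"tz":0,"wx":0,"wy":0,"wz":-0.04}]' --gripper 2.0 --force 10

```text
time_s: 14.57
ee_pos: [511.6, -80.9, 132.5]
ee_rot: [179.8, -0.1, 65.1]
force: [0.9, -0.1, -1.0]
gripper_width: 31.5
gripper_force: 10.0
```

>>> move_arm --plan '[{"tx":0,"ty":0.43,"tz":0,"wx":0,"wy":0,"wz":-0.039},{"tx":0.01,"ty":0.44,"tz":0,"wx":0,"wy":0,"wz":-0.039},{"tx":0.01,"ty":0.43,"tz":0,"wx":0,"wy":0,"wz":-0.039},{"tx":0.01,"ty":0.41,"tz":0,"wx":0,"wy":0,"wz":-0.037},{"tx":0,"ty":0.36,"tz":0,"wx":0,"wy":0,"wz":-0.032},{"tx":0.01,"ty":0.3,"tz":0,"wx":0,"wy":0,"wz":-0.027},{"tx":0,"ty":0.24,"tz":0,"wx":0,"wy":0,"wz":-0.022},{"tx":0,"ty":0.19,"tz":0,"wx":0,"wy":0,"wz":-0.017},{"tx":0,"ty":0.14,"tz":0,"wx":0,"wy":0,"wz":-0.013},{"tx":0,"ty":0.08,"tz":0,"wx":0,"wy":0,"wz":-0.007},{"tx":0,"ty":0.03,"tz":0,"wx":0,"wy":0,"wz":-0.003},{"tx":0,"ty":0,"tz":0,"wx":0,"wy":0,"wz":0}]'

```text
time_s: 15.57
ee_pos: [540.6, -89.7, 132.5]
ee_rot: [179.8, -0.0, 80.7]
force: [1.7, 0.7, 6.3]
gripper_width: 31.7
gripper_force: 10.0
```

```bash
python3 - <<'E'
from h import *
for i in range(4):
    t=grab_frame('side' if i%2 else 'top'); save(t,f'end{i}')
s=env.state();print(s)
a=cv2.imread('pics/end2.png')[90:290,180:380];b=cv2.imread('pics/end3.png')[170:370,170:390]
cv2.imwrite('pics/endc.png',np.hstack([cv2.resize(a,(390,390)),cv2.resize(b,(400,390))]))
d=np.abs(cv2.imread('pics/end0.png').astype(int)-cv2.imread('pics/end2.png'));print('diff',d[90:290,180:380].mean())
E
```

```text
{'time_s': 15.7667, 'qpos': array([-1.06435931e+01,  2.05964238e+01,  1.01835927e+02,  3.86158723e-02,
        5.73592243e+01, -1.34041290e+00]), 'qvel': array([ 1.30723064e-05, -8.34436682e-02,  6.59173765e-02, -6.31043327e-02,
       -4.68294201e-02, -6.50043898e-02]), 'effort': array([ -0.46922229, -37.46901512, -17.71456897,  -0.36548596,
         0.31265952,  -0.15607776]), 'ee_pos': array([540.51440131, -89.69593347, 132.5052049 ]), 'ee_rot': array([ 1.79790876e+02, -2.77084241e-02,  8.06761013e+01]), 'force': array([1.31565219, 1.09791335, 5.74504994]), 'torque': array([ 0.12643469, -0.06662093, -0.1268617 ]), 'gripper_force': 10.00713050365448, 'gripper_width': 31.62893376057236}
diff 0.9900166666666667
```

View pics/endc.png

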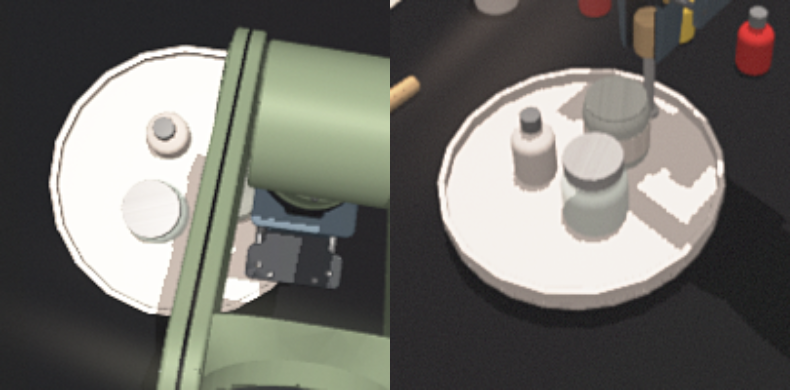

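The side crop shows the flask (535,145), jar (595,185) and tin (615,120) upright, with the knob (648,30) between the fingers. The tray is at rest and the grip is 10 N, so I'm handing in.

```bash
python3 -c "
from workcell import env
print(env.job_done())"
```

```text
the job is handed in; nothing more can be done
None
```

The carousel was spun to about 1 rad/s and released, then followed from above for about 5.4 s without contact. It was then gripped by the knob and stopped, and I handed it in held at 10 N with the jar, tin and flask upright; the hand-in gave no verdict.

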